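Turn the trolley wheel on the run-out stand until its valve is at the top

ROBOT

A 7-joint arm with a two-finger parallel gripper is mounted at the origin on the work surface. World frame = base frame: x ahead of the robot, y to its left, z up, the work surface at z = 0. Lengths are in m, angles in rad, forces in N, time in s.
With the tool pointing down it reaches from about 0.425 to 1.025 m from the base axis. Payload 9.4 kg.
Tool frame: the origin (TCP) lies at the very end of the fingers, on their centre line; the grasp point (between the pads) lies 19 mm behind it; z points along the fingers, y is the line along which they close (so a half turn about z gives the same grasp; the last joint's range is limited). The gripper opens to 85 mm and grips with 20 to 120 N. Pads are 22 mm wide; open, the fingers measure 114 mm over their backs; the gripper's body (76 mm by 85 mm) begins 54 mm behind the grasp point. The pads swing forward as they close: fully open they stand 13 mm farther back than shut.
Start: joints at [1.047, 0.599, -0.003, 1.599, 0.002, 0.943, -0.08], TCP at [0.313, -0.654, 0.231] pointing down, gripper open.
Joint ranges: [-2.57, 2.57], [-0.35, 1.97], [-1.29, 1.29], [0.11, 2.56], [-1.05, 4.19], [0.11, 1.86], [-2.63, 2.63]. Speed limits (rad/s): [2.22, 2.22, 3.01, 3.01, 3.14, 3.14, 3.14].

INTERFACE

Orientations are given as [roll, pitch, yaw] about the fixed x, y, z axes, in that order (R = Rz(yaw) Ry(pitch) Rx(roll)).
In Python, from rig import ctrl, viewer, boxes_of, cut_out, mark_of gives the robot as it stands.
- The arm moves only by the tool move_arm, never from a script. Its argument "deltas" is text: rows parted by semicolons, each of 5 numbers parted by spaces: the shift along the tool's x, y, z in m, then the turn about the tool's z in rad, then the closure, from 0 (fully open) to 1 (shut). A call has 1 to 12 rows; each row is the pose to reach, as a shift and turn from the pose commanded when the call began, along the tool's axes at that moment; what a row does not reach only later rows make up. A row lasts 1/10 s, in which the tool goes at most 50 mm and 8.59 degrees, less where a joint would pass 70% of its speed; a pose out of reach is approached as far as the arm can. A call with a gripper value outside its range is refused whole. The fingers move at their own pace and stop on an object; "squeeze" is the grip in N (left out, the last holds). Time passes only in rows, so rows that repeat a pose let the fingers close. It gives the time, the measured TCP pose, the force, the opening and the grip force at its end, in the units of the state.
- ctrl.get_state(): the state, without advancing time (a new reading comes with each control period).
- viewer.read_camera(name): name is "side" or "top"; returns the picture (400x640x3 uint8, red, green, blue); there is no depth.
- viewer.camera_params(name): a dict with "mtx" (3x3 intrinsics, pixels), "dist" ([k1, k2, p1, p2, k3] as OpenCV has them; the pictures are not rectified), "R" (3x3) and "t" (3): a world point X has camera coordinates R X + t. Camera axes: x right, y down, z forward; pixel columns grow to the right and rows downward; lengths in m; the calibration is good to about 2 mm. A picture is of the moment at which its call begins. camera_params takes no time and is no camera call.
- ctrl.job_done(): hands the job in; it is judged then, once.
Trained networks look in the newest picture that a camera, given by its name, has taken for a name from the list of things; names that differ only in an ending like _2 or _b are one class to them, and where a whole thing is asked for, a point or a joint stands for the part that bears it (a point fixed in the world has none). Each returns a list of dicts, best first, with "score" (0 to 1); they miss things now and then, are a little off and sometimes report something else, mostly with a low value. They report only what shows in the picture. A call takes as long as a camera call.
- boxes_of(camera, label): "xyz" ([x, y, z] in m, in the coordinates of the camera as it stood for that picture, good to about 4 mm: the middle of the surface that is visible of it).
- cut_out(camera, label): "region" (400x640 bool, what is visible of it).
- mark_of(camera, label): "xyz" ([x, y, z] in m, in the coordinates of the camera as it stood for that picture, good to about 4 mm: a listed point, or the origin of a listed thing).
The state is a dict: "time": time; "q": joint angles; "joint_vel": joint speeds; "joint_efforts": joint torques, N m; "eef_pos": TCP position; "tcp_rot": TCP orientation; "wrist_force": force on the tool from outside, world axes, zero at the start; "ft_torque": the same for the moment, N m; "gripper_width": finger opening in m; "gripper_force": force on a finger pad.
Only numpy, scipy, OpenCV 4.12 (cv2) and the standard library are available. Lean on these libraries where they do the work, as an engineer would, in place of code of your own. Each camera call takes 0.05 s, during which the arm holds its last target. There are 200 camera calls.

TASK

The trolley wheel on the run-out stand must start its check with the valve at twelve o'clock: with the fingertips, push it round by its spokes, going from spoke to spoke as needed, until the valve stem is at the very top of the wheel, straight above the axle, and leave it resting there. Push only on the spokes: keep off the tyre and the valve stem, do not lift, tip or shift the stand, and leave everything else on the plate where it is.

Things in the scene. Friction and masses are not known exactly. Their poses are not given: they have to be found in the camera images.
- stand: Painted run-out stand, about 6 kg, loose on the plate; base 220 x 170 x 20 mm. Origin: underside, below the hub (base spans x -125 to +95, y +-85 mm); z up. The wheel's axle points to the stand's +x (about away from the robot) and 40 degrees above level, so the wheel leans back to the robot, 40 degrees from upright. The arm carrying it is behind it; its face is free.
- hub (a point): Point on the axle in the spokes' middle plane, about 154 mm above the plate; axes as the stand's. Aluminium hub 46 mm across, its front 11 mm further out along the axle than this point, with a nut on it 20 mm across, 6 mm high. Aluminium rim: inner face at radius 85 mm, 26 mm wide along the axle, its middle 7 mm behind the spokes' middle plane.
- spoke (a point): Middle of one of the five alike straight spokes, 55 mm from hub; turns with the wheel; this spoke is 36 degrees counter-clockwise of the valve stem (facing the wheel's face). Spokes are 72 degrees apart, the next on the other side of the stem at 36 degrees; 14 mm wide, 10 mm thick along the axle, from hub to rim. Between them the wheel is open right through.
- stem (a point): Middle of the valve stem: a brass stem with a bright metal cap on a black rubber foot, 10 to 12 mm thick and about 31 mm long, that sticks inward from the rim towards the hub (radius 54 to 85 mm), midway between two spokes, in the spokes' plane. This point turns with the wheel, 70 mm from hub.
- top_place (a point): Fixed on the stand: where stem must come, the highest place on its circle, 70 mm from hub, straight up the leaning wheel (stand axes: x -45 mm, z +54 mm from hub).
- wheel (a joint): Turn of the wheel in rad: 0 (and every 2 pi) with the valve stem at the very top; grows counter-clockwise for someone facing the wheel's face (from the top towards the stand's -y). Turns either way without end. Its seals drag with about 0.22 N m: about 4 N on a spoke 55 mm from the axle turns it, and it stays where it is left.
- tyre: Black tyre, turning with the wheel: 250 mm across, round section 34 mm thick, inner edge at radius 91 mm, its front 17 mm in front of the rim's middle plane (10 mm in front of the spokes' middle plane). To be left untouched. Origin on the axle.
- valve: The valve stem as a body, turning with the wheel (see stem). Not to be pushed. Origin on the axle.
- case: Bystander: orange plastic gauge case 75 x 200 x 28 mm; loose. Origin: centre of its underside.
- bush: Bystander: copper flanged bush, 48 mm across, 55 mm high; loose. Origin: centre of its underside.
- hexkey: Bystander: bent hex key lying flat, about 160 mm long; loose. Origin on its underside, along its shaft.
- driver: Bystander: screwdriver lying flat, about 200 mm long; loose. Origin on its underside, along its shaft.
- parallel: Bystander: steel parallel bar 22 x 130 x 35 mm; loose. Origin: centre of its underside.
- plug: Bystander: upright steel plug gauge, 24 mm across, 60 mm high; loose. Origin: centre of its underside.
- oil: Bystander: small white bottle with a black cap, 48 mm across, 110 mm high; loose. Origin: centre of its underside.

How it is judged:
By the outcome, as a careful person would: the job done as asked, in the order asked, and still so for the second after the job is handed in, with the robot touching nothing.
It also fails if it takes over 58 s, if anything falls off the work surface, if the arm or the gripper's body presses on something with over 40 N, if the wrist force passes 120 N, or if a joint passes its speed limit or range.

## Working session

There is one attempt and no reset: what is moved stays moved. The work goes in short steps, Python scripts to look and compute and a tool call to move; the robot and the scene stay as the last step left them, time stands still between calls to the robot, and variables do not carry over. Pictures are saved under pics/ and viewed, at most 10 in all, crops included, and the job is handed in when it is done.

Besides the shell and the picture viewer there is one more tool, called after ">>>" as name(argument=value, ...) on one line, values as JSON. move_arm: Moves the arm, as the interface text tells. Its arguments: {"type":"object","properties":{"deltas":{"type":"string"},"squeeze":{"type":"number"}},"required":["deltas"]}

```bash
ls; mkdir -p pics; cat > h.py <<'E'
import numpy as np, cv2
from scipy.spatial.transform import Rotation as Ro
from rig import ctrl, viewer, boxes_of, cut_out, mark_of
def w(cam,p):
    c=viewer.camera_params(cam); return np.array(c["R"]).T@(np.array(p)-np.array(c["t"]))
def px(cam,X):
    c=viewer.camera_params(cam); R=np.array(c["R"]);
    return cv2.projectPoints(np.atleast_2d(np.array(X,float)),cv2.Rodrigues(R)[0],np.array(c["t"],float),np.array(c["mtx"]),np.array(c["dist"]))[0][:,0]
def snap(cam,n):
    im=viewer.read_camera(cam); cv2.imwrite(f"pics/{n}.png",im[:,:,::-1]); return im
E
python3 - <<'E'
from h import *
for c in("side","top"):
    snap(c,c+"0")
    print(c,"campos",w(c,[0,0,0]).round(3))
    for l in("stand","hub","spoke","stem","top_place","tyre","case","oil","plug","bush","parallel","driver","hexkey"):
        print(l,[(round(d["score"],2),w(c,d["xyz"]).round(3).tolist()) for d in mark_of(c,l)[:3]])
s=ctrl.get_state();print(s["time"],s["eef_pos"],s["tcp_rot"],s["wrist_force"])
E
```

```text
pics
side campos [0.088 1.06  0.981]
stand [(0.64, [0.522, 0.093, 0.006])]
hub [(0.87, [0.529, 0.09, 0.154])]
spoke []
stem []
top_place [(0.75, [0.488, 0.107, 0.209])]
tyre [(0.85, [0.525, 0.094, 0.151])]
case [(0.56, [0.505, -0.493, -0.004])]
oil [(0.78, [0.619, 0.476, 0.001])]
plug [(0.47, [0.583, 0.26, -0.004])]
bush [(0.89, [0.712, 0.164, 0.001])]
parallel [(0.9, [0.456, -0.061, 0.004])]
driver [(0.87, [0.42, 0.455, 0.003])]
hexkey [(0.43, [0.65, -0.068, -0.004])]
top campos [0.464 0.003 1.508]
stand [(0.77, [0.526, 0.091, 0.0])]
hub [(0.69, [0.527, 0.088, 0.159])]
spoke [(0.63, [0.547, 0.052, 0.126])]
stem [(0.56, [0.521, 0.023, 0.136])]
top_place [(0.73, [0.714, 0.163, -0.001]), (0.71, [0.487, 0.102, 0.208])]
tyre []
case [(0.91, [0.513, -0.49, -0.002]), (0.43, [0.49, 0.101, 0.211])]
oil [(0.59, [0.66, -0.069, -0.0]), (0.5, [0.623, 0.475, -0.0])]
plug [(0.61, [0.583, 0.26, -0.005])]
bush [(0.71, [0.715, 0.163, 0.003])]
parallel [(0.57, [0.457, -0.065, -0.004])]
driver [(0.51, [0.423, 0.454, -0.0])]
hexkey [(0.53, [0.661, -0.069, 0.002])]
1.4 [ 0.31326736 -0.6538178   0.23128039] [3.14159227e+00 3.61428022e-05 4.46855696e-01] [ 0.17289147  0.2845159  -0.45637053]
```

View images.

```bash
python3 -c "
import cv2
a=cv2.imread('pics/top0.png');b=cv2.imread('pics/side0.png')
from h import px
for c in('top','side'): print(c,px(c,[[.528,.09,.154],[.487,.103,.209]]))
" ; python3 - <<'E'
import cv2
from h import px
import numpy as np
cs=[]
for c in('top','side'):
    im=cv2.imread(f'pics/{c}0.png'); u,v=px(c,[[.528,.09,.154]])[0].astype(int)
    cs.append(cv2.resize(im[max(v-65,0):v+65,u-65:u+65],(400,400),interpolation=cv2.INTER_CUBIC)); print(c,u,v)
cv2.imwrite('pics/crop0.png',np.hstack(cs))
E
```

```text
top [[297.91509883 221.50950276]
 [292.5731428  233.30313941]]
side [[335.72173291 218.08312825]
 [348.13509172 208.61237071]]
top 297 221
side 335 218
```

View pics/top0.png

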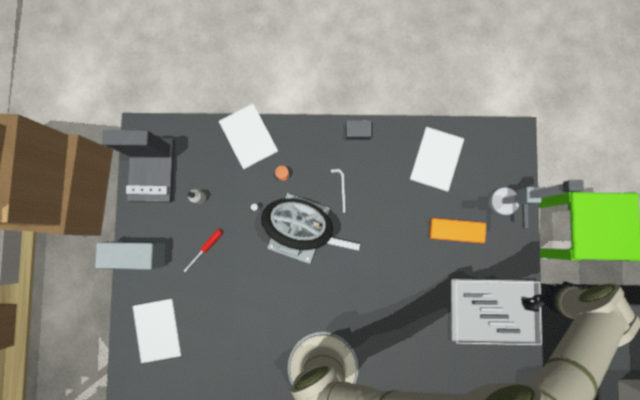

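View pics/crop0.png

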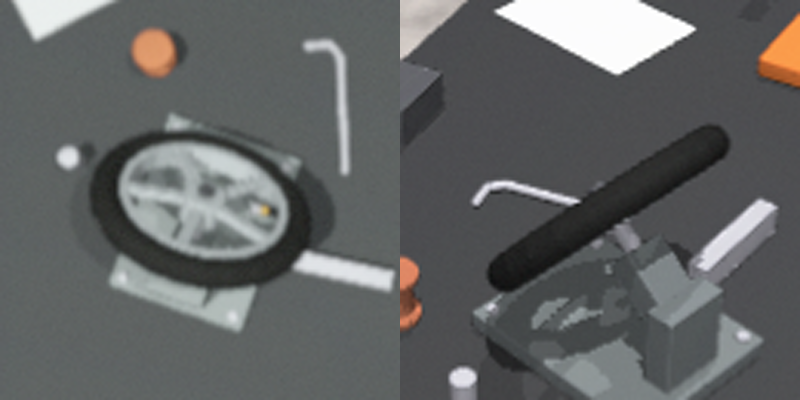

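```bash
cat >> h.py <<'E'
def ray(cam,uv,z):
    c=viewer.camera_params(cam);R=np.array(c["R"]);t=np.array(c["t"])
    p=cv2.undistortPoints(np.array([[uv]],float),np.array(c["mtx"]),np.array(c["dist"]))[0,0]
    d=R.T@np.r_[p,1];o=-R.T@t;return o+d*(z-o[2])/d[2]
HUB=np.array([.528,.0895,.154]);YAW=np.radians(-20)
def axes(y=None):
    y=YAW if y is None else y
    X=np.array([np.cos(y),np.sin(y),0]);Y=np.array([-np.sin(y),np.cos(y),0]);c,s=np.cos(np.radians(40)),np.sin(np.radians(40))
    return X,Y,-s*X+np.array([0,0,c]),c*X+np.array([0,0,s])  # X,Y,U,N
def face(im,hub=None,S=500,h=.13):
    # rectified face view: right=+Y, up=U
    hub=HUB if hub is None else hub
    X,Y,U,N=axes();g=(np.arange(S)+.5)/S*2*h-h
    a,b=np.meshgrid(g,-g);P=hub+a[...,None]*Y+b[...,None]*U
    m=px("top",P.reshape(-1,3)).reshape(S,S,2).astype(np.float32)
    return cv2.remap(im,m[...,0],m[...,1],cv2.INTER_CUBIC)
E
python3 - <<'E'
from h import *
for p in((287.9,193.4),(328.9,208.7),(267.8,247.6),(310,262.6)): print(ray("top",p,.02).round(4))
im=cv2.imread('pics/top0.png')
f=face(im)
cv2.circle(f,(250,250),int(91/.52),(0,0,255),1);cv2.circle(f,(250,250),3,(0,0,255),-1)
cv2.imwrite('pics/f0.png',f)
E
```

```text
[0.6388 0.1381 0.02  ]
[ 0.5836 -0.0156  0.02  ]
[0.4362 0.2083 0.02  ]
[0.3838 0.0513 0.02  ]
```

View pics/f0.png

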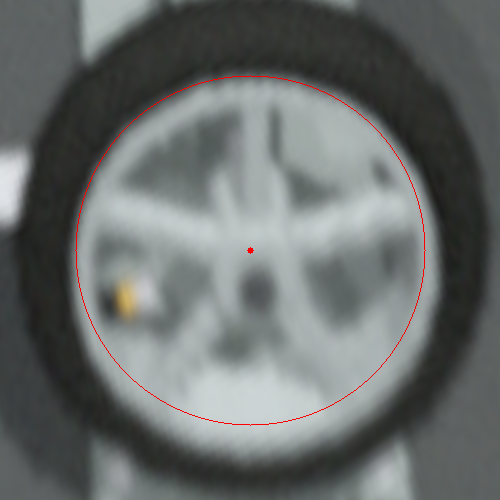

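```bash
sed -i 's/YAW=np.radians(-20)/YAW=np.radians(-19)/' h.py; cat >> h.py <<'E'
from scipy.optimize import least_squares
def torus_fit(im,reg,z=.154):
    X,Y,U,N=axes()
    a,b=np.meshgrid(np.linspace(0,2*np.pi,90),np.linspace(0,2*np.pi,24))
    T=((.108+.017*np.cos(b))[...,None]*(np.cos(a)[...,None]*U+np.sin(a)[...,None]*Y)+(.017*np.sin(b)-.007)[...,None]*N).reshape(-1,3)
    cs=max(cv2.findContours(reg.astype(np.uint8),0,cv2.CHAIN_APPROX_NONE)[0],key=cv2.contourArea)
    tgt=cv2.fitEllipse(cv2.convexHull(cs))
    f=lambda p:np.array(cv2.fitEllipse(cv2.convexHull(px("top",T+[p[0],p[1],z]).astype(np.float32)))[0])-tgt[0]
    r=least_squares(f,HUB[:2],diff_step=1e-3)
    return np.r_[r.x,z],tgt,cv2.fitEllipse(cv2.convexHull(px("top",T+np.r_[r.x,z]).astype(np.float32)))
E
python3 - <<'E'
from h import *
im=viewer.read_camera("top")
d=cut_out("top","tyre");print([x["score"] for x in d])
reg=d[0]["region"]
h,t,m=torus_fit(im,reg);print(h,t,m)
f=face(im[:,:,::-1].copy(),hub=h+axes()[3]*.005)
for a in (105+36+72*np.arange(5)):
    a=np.radians(a);cv2.line(f,(250,250),(int(250-160*np.sin(a)),int(250-160*np.cos(a))),(0,0,255),1)
a=np.radians(105);cv2.line(f,(250,250),(int(250-160*np.sin(a)),int(250-160*np.cos(a))),(0,255,0),1)
cv2.imwrite('pics/f1.png',f)
E
```

```text
[0.8]
[0.53114076 0.09071267 0.154     ] ((296.70428466796875, 223.63177490234375), (49.117469787597656, 73.62796783447266), 106.11564636230469) ((296.70428466796875, 223.63177490234375), (50.17395782470703, 74.1842269897461), 106.25221252441406)
```

View pics/f1.png

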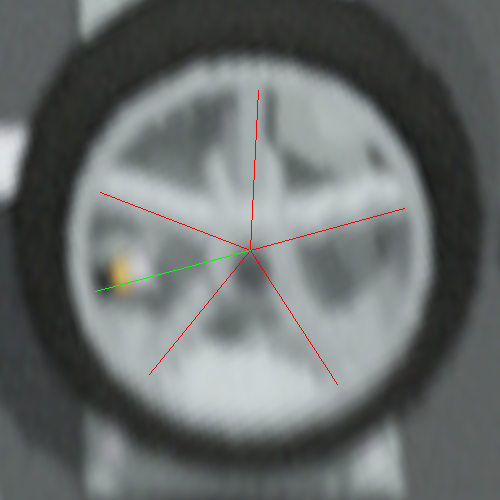

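```bash
sed -i 's/HUB=np.array(\[.*\]);Y/HUB=np.array([.5285,.0907,.154]);Y/' h.py; cat >> h.py <<'E'
def tcp(y0,u0,d=.010,lift=0):
    X,Y,U,N=axes();return HUB+y0*Y+u0*U+np.array([0,0,lift-d-.013])+.050*X
def delta(T):
    s=ctrl.get_state();R=Ro.from_euler("xyz",s["tcp_rot"]).as_matrix();return R.T@(T-s["eef_pos"])
E
python3 - <<'E'
from h import *
T=tcp(.054,-.026);print(T, tcp(.054,-.026,lift=.12),delta(tcp(.054,-.026,lift=.12)),delta(T+[0,0,.2]),YAW-ctrl.get_state()["tcp_rot"][2]+np.pi/2)
E
```

```text
[0.60915857 0.12003854 0.11108284] [0.60915857 0.12003854 0.23108284] [ 6.01238644e-01 -5.70025428e-01  1.73841600e-04] [ 0.60123566 -0.57002319 -0.07982616] 0.7923578280906904
```

>>> move_arm(deltas="0 0 -0.05 -0.13 0; 0 0 -0.1 -0.26 0; 0.035 -0.033 -0.1 -0.39 0; 0.07 -0.066 -0.1 -0.52 0; 0.105 -0.1 -0.1 -0.65 0; 0.14 -0.133 -0.1 -0.792 0; 0.175 -0.166 -0.1 -0.792 0; 0.21 -0.2 -0.1 -0.792 0; 0.245 -0.232 -0.1 -0.792 0; 0.28 -0.265 -0.1 -0.792 0; 0.315 -0.3 -0.1 -0.792 0; 0.35 -0.332 -0.1 -0.792 0")

```text
time: 2.7
eef_pos: [0.4857, -0.2011, 0.3317]
tcp_rot: [3.141, 0.0, 1.239]
wrist_force: [0.7, 0.2, -0.2]
gripper_width: 0.0855
gripper_force: 0.0
```

```bash
python3 - <<'E'
from h import *
s=ctrl.get_state();print(s["time"],s["eef_pos"],s["tcp_rot"],delta(tcp(.054,-.026,lift=.2)),YAW-s["tcp_rot"][2]+np.pi/2)
E
```

```text
2.7 [ 0.48570783 -0.20114529  0.33166224] [3.14088205e+00 1.86014921e-04 1.23883182e+00] [0.34388499 0.01202213 0.02052397] 0.0003519515445644661
```

>>> move_arm(deltas="0.05 0.012 0 0 0; 0.1 0.012 0 0 0; 0.15 0.012 0 0 0; 0.2 0.012 0 0 0; 0.25 0.012 0 0 0; 0.3 0.012 0 0 0; 0.344 0.012 0 0 0; 0.344 0.012 0.04 0 0; 0.344 0.012 0.08 0 0; 0.344 0.012 0.12 0 0; 0.344 0.012 0.12 0 0; 0.344 0.012 0.12 0 0")

```text
time: 3.9
eef_pos: [0.6091, 0.1182, 0.2118]
tcp_rot: [-3.141, 0.0, 1.239]
wrist_force: [-0.1, 0.6, 0.6]
gripper_width: 0.0851
gripper_force: 0.0
```

```bash
python3 - <<'E'
from h import *
s=ctrl.get_state();print(s["time"],s["eef_pos"],s["tcp_rot"],delta(tcp(.054,-.026)),s["wrist_force"])
X,Y,U,N=axes();p=s["eef_pos"]
cs=[]
for c in("side","top"):
    im=snap(c,c+"1")[:,:,::-1].copy()
    u,v=px(c,[HUB])[0].astype(int);k=400/120
    cr=cv2.resize(im[v-60:v+60,u-60:u+60],(400,400),interpolation=cv2.INTER_CUBIC)
    for y in(-.0425,-.057,):
        for x in(-.011,.011):
            q=px(c,[p+y*X+x*Y+[0,0,.013]])[0];q=(q-[u-60,v-60]+.5)*k
            cv2.circle(cr,(int(q[0]),int(q[1])),2,(0,0,255),-1)
    cs.append(cr)
cv2.imwrite("pics/c1.png",np.hstack(cs))
E
```

```text
3.9 [0.60905484 0.11822514 0.21175535] [-3.14086035e+00  3.06210091e-04  1.23887946e+00] [ 0.00177906 -0.00041912  0.1006723 ] [-0.12649067  0.57193623  0.60983555]
```

View pics/c1.png

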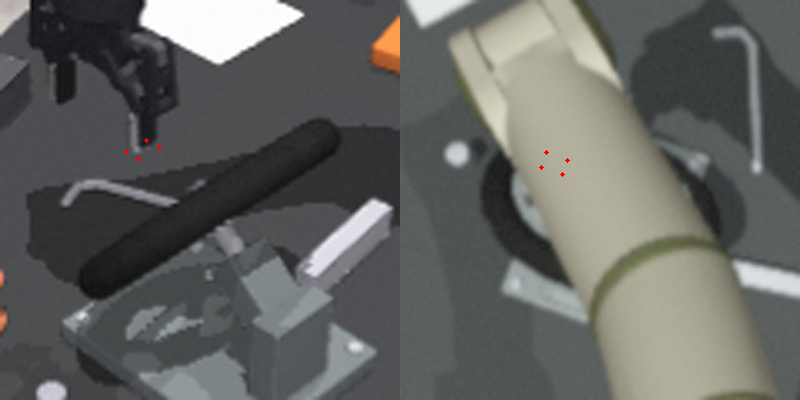

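```bash
python3 - <<'E'
from h import *
s=ctrl.get_state();X,Y,U,N=axes();p=s["eef_pos"];c="side"
u,v=px(c,[HUB])[0].astype(int);k=400/120
E=p-.057*X+[0,0,.013]
im=cv2.imread("pics/side1.png")[v-60:v,u-60:u+10]
cv2.imwrite("pics/c2.png",cv2.resize(im,(700,600),interpolation=cv2.INTER_CUBIC))
f=lambda q:(px(c,[q])[0]-[u-60,v-60]+.5)*10
print(f(E),f(E-.01*X)-f(E),f(E+[0,0,.01])-f(E),f(E+.011*Y)-f(E))
E
```

```text
[443.28817558 454.78279428] [26.77069147 16.31813048] [  0.04887135 -31.1052753 ] [-30.43500019  17.32403267]
```

View pics/c2.png

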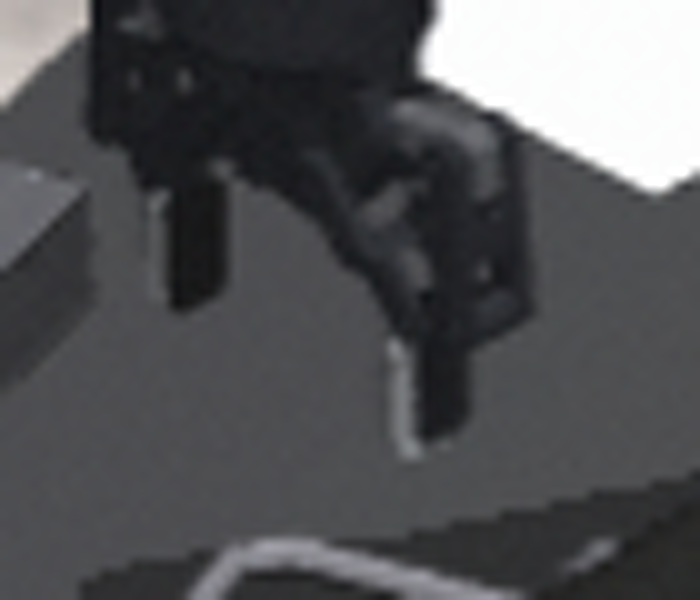

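```bash
cat >> h.py <<'E'
def tcp(y0,uc,nE=.001,lift=0):
    X,Y,U,N=axes();return HUB+y0*Y+(uc-.0095)*U+nE*N+np.array([0,0,lift])
E
python3 - <<'E'
from h import *
s=ctrl.get_state();print(s["time"],s["q"],delta(tcp(.052,-.024,lift=.12)),tcp(.052,-.024))
E
```

```text
4.0 [-0.01120787  0.52015834 -0.40062496  1.84783446  0.26787066  0.82341557
 -0.87954522] [-0.00081481 -0.04573693 -0.03556979] [0.56651407 0.13260698 0.1289803 ]
```

>>> move_arm(deltas="0 0 -0.045 0.13 1; 0 0 -0.09 0.27 1; 0 0 -0.09 0.41 1; 0 0 -0.09 0.55 1; 0 0 -0.09 0.69 1; 0 -0.01 -0.09 0.83 1; 0 -0.02 -0.09 0.97 1; 0 -0.03 -0.09 1.11 1; 0 -0.04 -0.09 1.25 1; 0 -0.046 -0.09 1.4 1; 0 -0.046 -0.09 1.571 1; 0 -0.046 -0.09 1.571 1", squeeze=30)

```text
time: 5.2
eef_pos: [0.5659, 0.1336, 0.3038]
tcp_rot: [-3.139, -0.003, -0.335]
wrist_force: [0.0, 0.6, 0.1]
gripper_width: -0.0002
gripper_force: 0.0
```

```bash
python3 - <<'E'
from h import *
s=ctrl.get_state();X,Y,U,N=axes();p=s["eef_pos"]
print(s["time"],p,s["tcp_rot"],delta(tcp(.052,-.024,lift=.0)),s["gripper_width"])
c="side";im=snap(c,"side2")[:,:,::-1].copy();u,v=px(c,[p])[0].astype(int)
f=lambda q:(px(c,[q])[0]-[u-35,v-50]+.5)*10
im=cv2.resize(im[v-50:v+10,u-35:u+35],(700,600),interpolation=cv2.INTER_CUBIC)
for x in(-.011,.011):
  for y in(-.0145,.0145): cv2.circle(im,tuple(f(p+x*X+y*Y).astype(int)),4,(0,0,255),-1)
print(f(p),f(p-.01*X)-f(p),f(p+.01*Y)-f(p),f(p+[0,0,.01])-f(p))
for sx in(-.038,-.0425):
  cv2.circle(im,tuple(f(p+sx*X+[0,0,.073]).astype(int)),4,(0,255,0),-1)
cv2.imwrite("pics/c3.png",im)
E
```

```text
5.2 [0.56590472 0.13363565 0.30378596] [-3.13898040e+00 -2.93305586e-03 -3.34629814e-01] [0.00040066 0.00122813 0.17480497] -0.0002047077083205931
[355.6964692  510.80575184] [27.47611267 15.58628685] [-28.65175064  15.00867783] [ -0.07215709 -33.29938302]
```

View pics/c3.png

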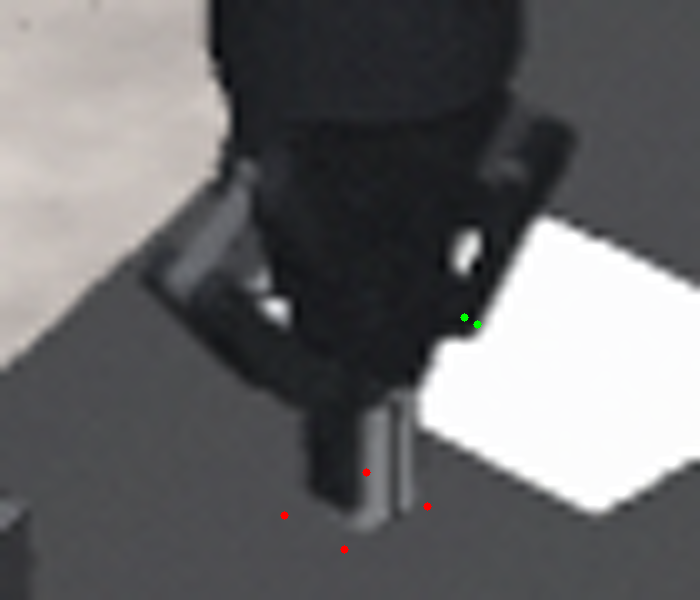

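>>> move_arm(deltas="0 0.002 0.04 0 1; 0 0.002 0.08 0 1; 0 0.002 0.11 0 1; 0 0.002 0.13 0 1; 0 0.002 0.14 0 1; 0 0.002 0.15 0 1; 0 0.002 0.155 0 1; 0 0.002 0.16 0 1; 0 0.002 0.165 0 1; 0 0.002 0.17 0 1; 0 0.002 0.175 0 1; 0 0.002 0.175 0 1")

```text
time: 6.45
eef_pos: [0.5645, 0.1312, 0.1257]
tcp_rot: [3.141, 0.001, -0.332]
wrist_force: [-0.1, -0.8, -0.6]
gripper_width: -0.0001
gripper_force: 0.0
```

```bash
cat > wp.py <<'E'
from h import *
import sys
X,Y,U,N=axes();f0,f1,n=float(sys.argv[1]),float(sys.argv[2]),int(sys.argv[3]);rho=.050
s=ctrl.get_state();e=s["eef_pos"]-HUB;print(s["time"],s["wrist_force"].round(1),"now y,uc,n",(e@Y).round(4),(e@U+.0095).round(4),(e@N).round(4))
for f in np.linspace(f0,f1,n):
    a=np.radians(f);d=np.array([-np.sin(a),np.cos(a)]);t=np.array([np.cos(a),np.sin(a)])
    c=rho*d-(.007+.010*abs(t[0])+.0135*abs(t[1]))*t
    print(f.round(1),(c*1e3).round(1),delta(tcp(*c)).round(4))
E
python3 wp.py 213 150 9
```

```text
6.45 [-0.1 -0.8 -0.6] now y,uc,n 0.05 -0.0256 -0.0023
213.0 [ 46.3 -29.5] [0.0051 0.0037 0.0009]
205.1 [ 41. -36.] [0.0092 0.009  0.0059]
197.2 [ 34.5 -41.7] [0.0128 0.0155 0.0102]
189.4 [ 27.  -46.2] [0.0158 0.023  0.0137]
181.5 [ 18.7 -49.5] [0.0179 0.0313 0.0163]
173.6 [ 12.8 -51.7] [0.0193 0.0372 0.0179]
165.8 [  7.1 -53.4] [0.0204 0.0429 0.0192]
157.9 [  0.9 -54.4] [0.021 0.049 0.02 ]
150.0 [ -5.6 -54.5] [0.0211 0.0555 0.0201]
```

>>> move_arm(deltas="0.003 0.002 0.001 0 1; 0.005 0.004 0.001 0 1; 0.007 0.0065 0.0035 0 1; 0.009 0.009 0.006 0 1; 0.011 0.012 0.008 0 1; 0.013 0.0155 0.010 0 1; 0.0145 0.019 0.012 0 1; 0.016 0.023 0.0135 0 1; 0.017 0.027 0.015 0 1; 0.018 0.031 0.016 0 1; 0.018 0.031 0.016 0 1")

```text
time: 7.55
eef_pos: [0.5717, 0.0949, 0.1101]
tcp_rot: [3.141, -0.0, -0.333]
wrist_force: [0.0, 1.8, 0.9]
gripper_width: -0.0
gripper_force: 1.0
```

```bash
python3 wp.py 173.6 150 4
```

```text
7.55 [0.  1.8 0.9] now y,uc,n 0.018 -0.0495 0.002
173.6 [ 12.8 -51.7] [0.0007 0.0053 0.0024]
165.7 [  7.1 -53.4] [0.0018 0.0109 0.0036]
157.9 [  0.9 -54.4] [0.0024 0.0171 0.0044]
150.0 [ -5.6 -54.5] [0.0025 0.0236 0.0045]
```

>>> move_arm(deltas="0.0005 0.0025 0.0025 0 1; 0.001 0.0055 0.003 0 1; 0.0015 0.0085 0.004 0 1; 0.002 0.011 0.0045 0 1; 0.002 0.014 0.005 0 1; 0.0025 0.017 0.0055 0 1; 0.0025 0.02 0.0055 0 1; 0.0025 0.0235 0.0055 0 1; 0.0025 0.0235 0.0055 0 1")

```text
time: 8.45
eef_pos: [0.5665, 0.0722, 0.1047]
tcp_rot: [3.141, -0.0, -0.333]
wrist_force: [2.6, 3.0, 2.2]
gripper_width: -0.0001
gripper_force: 1.6
```

```bash
python3 wp.py 150 150 1
```

```text
8.45 [2.6 3.  2.2] now y,uc,n -0.0052 -0.0552 0.0004
150.0 [ -5.6 -54.5] [-0.      0.0004 -0.0009]
```

>>> move_arm(deltas="0 -0.006 0 0 1; 0 -0.006 -0.03 0 1; 0 -0.006 -0.08 0 1; 0 -0.006 -0.13 0 1; 0 -0.006 -0.18 0 1; 0.03 0.03 -0.2 0 1; 0.03 0.08 -0.2 0 1; 0.03 0.13 -0.2 0 1; 0.03 0.18 -0.2 0 1; 0.03 0.23 -0.2 0 1; 0.03 0.28 -0.2 0 1; 0.03 0.33 -0.2 0 1")

```text
time: 9.65
eef_pos: [0.4853, -0.2496, 0.3042]
tcp_rot: [3.141, 0.002, -0.332]
wrist_force: [1.5, 0.7, -0.3]
gripper_width: 0.0003
gripper_force: 0.0
```

```bash
cat >> h.py <<'E'
def look(name,th):
    im=viewer.read_camera("top");f=face(im[:,:,::-1].copy(),hub=HUB)
    g=face(im[:,:,::-1].copy(),hub=HUB)
    c=(250,250)
    for i,a in enumerate(np.r_[th,th+36+72*np.arange(5)]):
        a=np.radians(a);q=lambda r:(int(c[0]-r*np.sin(a)),int(c[1]-r*np.cos(a)))
        cv2.line(g,q(60),q(160),(0,255,0) if i==0 else (0,0,255),1)
    cv2.imwrite(f"pics/{name}.png",np.hstack([f,g])[60:440,50:950][:,:800] if 0 else cv2.resize(np.hstack([f[50:450,50:450],g[50:450,50:450]]),(800,400)))
    X,Y,U,N=axes()
    for d in mark_of("top","stem")[:2]:
        e=w("top",d["xyz"])-HUB;print("stem",round(d["score"],2),(e*1e3).round(),"ang",np.degrees(np.arctan2(-e@Y,e@U)).round(1))
    for d in mark_of("top","hub")[:1]: print("hub",w("top",d["xyz"]).round(3))
    o=[x for x in cut_out("top","tyre")[:1]]
    if o: print(torus_fit(im,o[0]["region"])[0:2])
    print(ctrl.get_state()["time"])
E
python3 -c "
from h import *
look('l1',45)"
```

```text
stem 0.46 [-46. -30.  38.] ang 40.8
hub [0.527 0.088 0.159]
9.85
```

View pics/l1.png

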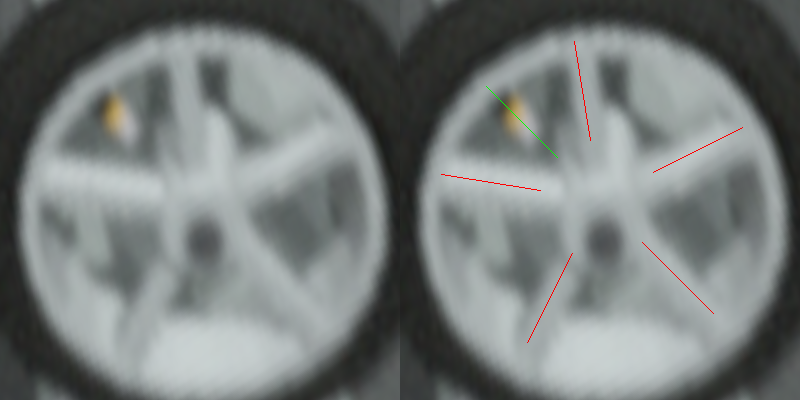

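```bash
python3 wp.py 223.5 180 7; python3 -c "
from h import *
print(delta(tcp(.0555,-.017,nE=-.001,lift=.19)))"
```

```text
9.85 [-0.7  1.   0.4] now y,uc,n -0.3351 0.0793 0.1504
223.5 [ 51.5 -20.1] [-0.0517 -0.3864  0.1722]
216.2 [ 48.2 -26.7] [-0.0475 -0.3831  0.1772]
209.0 [ 43.7 -32.9] [-0.0434 -0.3787  0.182 ]
201.8 [ 38.3 -38.6] [-0.0398 -0.3733  0.1863]
194.5 [ 31.9 -43.4] [-0.0366 -0.3669  0.19  ]
187.2 [ 24.8 -47.2] [-0.0341 -0.3598  0.193 ]
180.0 [ 17. -50.] [-0.0323 -0.352   0.1951]
[-0.05572607 -0.39034307 -0.01888897]
```

>>> move_arm(deltas="-0.01 -0.05 -0.02 0 1; -0.02 -0.1 -0.02 0 1; -0.03 -0.15 -0.02 0 1; -0.04 -0.2 -0.02 0 1; -0.054 -0.25 -0.02 0 1; -0.054 -0.3 -0.02 0 1; -0.054 -0.35 -0.02 0 1; -0.054 -0.389 -0.02 0 1; -0.054 -0.389 0.02 0 1; -0.054 -0.389 0.06 0 1; -0.054 -0.389 0.1 0 1; -0.054 -0.389 0.1 0 1")

```text
time: 11.05
eef_pos: [0.5593, 0.1384, 0.2]
tcp_rot: [3.136, 0.008, -0.329]
wrist_force: [0.1, -1.1, -0.8]
gripper_width: -0.0001
gripper_force: 0.0
```

```bash
python3 -c "
from h import *
print(delta(tcp(.054,-.0185,nE=-.001)),ctrl.get_state()['tcp_rot'])"
```

```text
[0.00422799 0.00074248 0.06806804] [ 3.13606667  0.00825799 -0.32890167]
```

>>> move_arm(deltas="0 0.001 0.02 0 1; 0 0.001 0.035 0 1; 0 0.001 0.045 0 1; 0 0.001 0.052 0 1; 0 0.001 0.058 0 1; 0 0.001 0.063 0 1; 0 0.001 0.068 0 1; 0 0.001 0.072 0 1; 0 0.001 0.072 0 1; 0 0.001 0.072 0 1")

```text
time: 12.05
eef_pos: [0.5628, 0.1363, 0.1328]
tcp_rot: [3.141, 0.0, -0.332]
wrist_force: [0.4, 0.1, 0.3]
gripper_width: -0.0003
gripper_force: 0.0
```

```bash
python3 wp.py 223.5 180 7
```

```text
12.05 [0.4 0.1 0.3] now y,uc,n 0.0543 -0.0181 -0.0002
223.5 [ 51.5 -20.1] [0.0021 0.0028 0.0008]
216.2 [ 48.2 -26.7] [0.0064 0.0061 0.0059]
209.0 [ 43.7 -32.9] [0.0104 0.0105 0.0106]
201.8 [ 38.3 -38.6] [0.014  0.0159 0.0149]
194.5 [ 31.9 -43.4] [0.0172 0.0223 0.0186]
187.2 [ 24.8 -47.2] [0.0196 0.0295 0.0216]
180.0 [ 17. -50.] [0.0214 0.0372 0.0237]
```

>>> move_arm(deltas="0.002 0.003 0.001 0 1; 0.004 0.0045 0.0035 0 1; 0.0065 0.006 0.0065 0 1; 0.0085 0.0085 0.009 0 1; 0.0105 0.0105 0.0115 0 1; 0.0125 0.013 0.0135 0 1; 0.014 0.016 0.016 0 1; 0.0155 0.019 0.018 0 1; 0.017 0.0225 0.0195 0 1; 0.0185 0.026 0.0215 0 1; 0.0198 0.0295 0.0226 0 1; 0.0205 0.0325 0.0236 0 1")

```text
time: 13.25
eef_pos: [0.572, 0.0991, 0.1092]
tcp_rot: [-3.141, -0.001, -0.332]
wrist_force: [0.5, 4.7, 4.4]
gripper_width: 0.0001
gripper_force: 2.2
```

>>> move_arm(deltas="0 0 0 0 1; 0 0 0 0 1")

```text
time: 13.45
eef_pos: [0.5717, 0.0983, 0.109]
tcp_rot: [3.141, -0.0, -0.333]
wrist_force: [1.8, 0.8, 1.6]
gripper_width: -0.0002
gripper_force: 0.7
```

```bash
python3 wp.py 184 176 5
```

```text
13.45 [1.8 0.8 1.6] now y,uc,n 0.0212 -0.0496 0.0005
184.0 [ 21.4 -48.6] [-0.0002 -0.0001 -0.0011]
182.0 [ 19.2 -49.4] [ 0.0002  0.002  -0.0005]
180.0 [ 17. -50.] [ 0.0007  0.0042 -0.0001]
178.0 [ 15.7 -50.6] [0.001  0.0055 0.0004]
176.0 [ 14.4 -51.1] [0.0014 0.0068 0.0008]
```

Retreat and look.

>>> move_arm(deltas="0 -0.006 0 0 1; 0 -0.006 -0.03 0 1; 0 -0.006 -0.08 0 1; 0 -0.006 -0.13 0 1; 0 -0.006 -0.18 0 1; 0.03 0.03 -0.2 0 1; 0.03 0.08 -0.2 0 1; 0.03 0.13 -0.2 0 1; 0.03 0.18 -0.2 0 1; 0.03 0.23 -0.2 0 1; 0.03 0.28 -0.2 0 1; 0.03 0.33 -0.2 0 1")

```text
time: 14.65
eef_pos: [0.4912, -0.2238, 0.309]
tcp_rot: [3.141, 0.001, -0.332]
wrist_force: [1.0, -0.6, -0.3]
gripper_width: -0.0001
gripper_force: 0.0
```

```bash
cat >> h.py <<'E'
def brass(im):
    X,Y,U,N=axes();f=face(im).astype(float)
    yel=np.clip(f[...,0]-f[...,2]-25,0,None);a,b=np.mgrid[0:500,0:500];yel[np.hypot(a-250,b-250)>170]=0
    S=yel.sum();cy,cx=(yel*a).sum()/S,(yel*b).sum()/S
    sat=f.max(2)
    dark=cv2.threshold(sat.astype(np.uint8),75,255,cv2.THRESH_BINARY_INV)[1]
    n,l,st,cen=cv2.connectedComponentsWithStats(dark)
    k=(.52)
    return S,(cx-250)*k,(250-cy)*k
E
python3 -c "
from h import *
look('l2',4)
im=viewer.read_camera('top');print('brass',brass(im))
print('before',brass(cv2.imread('pics/top0.png')[:,:,::-1]))
for d in mark_of('top','top_place')[:2]: print('tp',w('top',d['xyz'])-HUB)
for d in boxes_of('top','stem')[:1]: print('st',w('top',d['xyz'])-HUB)
print(axes()[2]*.07)
"
```

```text
stem 0.38 [-41.  17.  53.] ang -2.1
hub [0.528 0.088 0.158]
(array([0.53200607, 0.09114261, 0.154     ]), ((296.5817565917969, 223.3731689453125), (49.13407516479492, 72.52151489257812), 104.0949935913086))
14.85
brass (np.float64(5390.0), np.float64(0.9710204081632663), np.float64(62.792942486085344))
before (np.float64(24655.0), np.float64(-66.3448712228757), np.float64(-23.893593997160817))
tp [-0.03837439  0.01349855  0.0551393 ]
st [ 0.18460019  0.06738837 -0.09891187]
[-0.04254373  0.01464898  0.05362311]
```

View pics/l2.png

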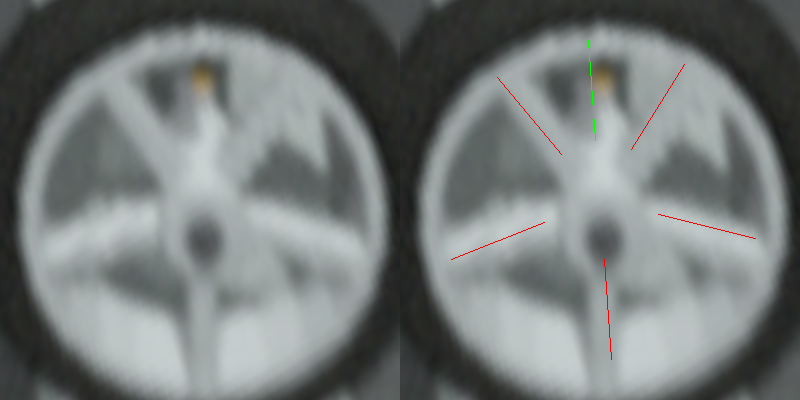

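```bash
python3 - <<'E'
from h import *
im=viewer.read_camera("top");f=face(im);g=cv2.cvtColor(f,cv2.COLOR_RGB2GRAY).astype(float)
sub=g[265:320,225:290];wt=np.clip(np.percentile(sub,35)-sub,0,None);a,b=np.mgrid[265:320,225:290]
print("nut",(wt*b).sum()/wt.sum(),(wt*a).sum()/wt.sum())
for r in range(325,352,4):
    row=g[r-2:r+3,215:290].mean(0);w_=np.clip(row-(row.min()+.5*(row.max()-row.min())),0,None);print(r,(row[::5]).astype(int))
# brass columns, precise
y=np.clip(f[...,0].astype(float)-f[...,2]-15,0,None);y[:, :200]=0;y[:,300:]=0;y[200:]=0;y[:90]=0
c,d=np.mgrid[0:500,0:500];print("brass",(y*d).sum()/y.sum(),(y*c).sum()/y.sum())
# tyre inner edge centre per row
for r in(200,250,300):
    row=g[r-3:r+4].mean(0);e=np.where(row>90)[0];e=e[(e>40)&(e<460)];print(r,e[0],e[-1],(e[0]+e[-1])/2)
# expected px of top stem incl. parallax
X,Y,U,N=axes()
from scipy.optimize import fsolve
E
```

```text
nut 253.83280285308894 292.91705334202555
325 [114 117 120 124 134 145 143 138 137 137 142 150 156 159 159]
329 [112 112 113 118 126 141 147 144 143 142 143 148 153 155 155]
333 [108 108 109 114 121 138 150 148 149 147 142 142 145 150 150]
337 [104 104 105 109 117 137 153 155 155 151 140 134 135 142 144]
341 [101 101 100 104 116 138 155 159 159 154 138 126 125 133 136]
345 [100 100  97 100 116 139 156 162 162 157 137 120 118 125 129]
349 [103 100  96  99 115 139 158 165 165 159 138 119 115 122 128]
brass 251.9881599378882 129.240100931677
200 79 425 252.0
250 69 435 252.0
300 72 436 254.0
```

```bash
python3 -c "
from h import *
print(ctrl.get_state()['joint_vel'].round(3));print(ctrl.job_done())"
```

```text
[-0.002 -0.001  0.003 -0.001  0.001 -0.001  0.001]
the job is handed in; nothing more can be done
None
```

The job is handed in. The valve stem rests at twelve o'clock, within about 1° by the top camera. It took two pushes on the spokes, and the arm was clear of everything at hand-in, about 15 s in. No contact with the tyre, stem or other items showed in the wrist forces, and the wheel's position in the pictures did not change beyond measuring noise.

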